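# Shift the feeder gearbox into third through its H gate

### The job

The stock feeder's gearbox stands in second: its lever is in the near left slot of the H-shaped gate. Shift it into third by pushing the lever with your fingers, without gripping the knob: forward to neutral, across to the right, then forward until it is fully home in the far right slot, and let go. Do not let it run into first (far left) or fourth (near right) on the way, and leave the things standing around it where they are.

Things in the scene. Friction and masses are not known exactly. Their poses are not given: they have to be found in the camera images.
- gearbox: Grey gearbox fixed to the worktop, foot 138 (x) x 104 (y) mm, 80 mm high to the top of its steel gate plate (120 x 100 mm). Origin: centre of its underside, on the worktop. Its +x is 'forward' (away from the operator, the end with the output shaft), +y is left. It never tilts or moves; place and yaw differ from run to run.
- gate_centre (a point): Middle of the H gate on the plate's top face, 80 mm above the worktop; axes as gearbox. Two lanes along x, 18 mm wide, centred 19 mm left and right, reach 30 mm forward and back; a neutral channel along y, 18 mm wide, joins them. 1st forward left, 2nd back left, 3rd forward right, 4th back right (1 to 4 small studs mark them). The plate between stops the stem.
- knob_centre (a point): Centre of the black knob (flat light metal cap), a rounded square block 34 x 34 mm, 28 mm tall, on a steel stem 10 mm thick; 115 mm from the lever's pivot, which is 15 mm above the worktop right below gate_centre. Upright, the knob spans z = 116 to 144 mm; tilted into a slot it is about 10 mm lower. Its z axis runs up the stem.
- lever_across (a joint): Sideways tilt of the lever (rad): 0 upright, +0.31 fully right (gearbox -y, lane of third and fourth), -0.31 fully left (lane of first and second). In a slot it has a little play, about 0.26 to 0.31 either side. It stays where it is left; about 2 N at the knob moves it.
- lever_fore (a joint): Forward tilt of the lever (rad): +0.33 fully forward (gearbox +x; first or third home), -0.33 fully back (second or fourth home), 0 neutral. It can go across only while within about 0.05 of 0. It stays where it is left; about 2 N at the knob moves it. The knob's centre moves about 37 mm from neutral to home.
- spool: Loose grey spool of solder, 48 mm across, 34 mm tall, standing left of the gearbox; origin at the centre of its underside. To be left alone.
- tape_roll: Loose dark roll of tape, 53 mm across, 19 mm tall, lying behind the gearbox; origin at the centre of its underside. To be left alone.
- key_set: Loose red folding hex-key set, 34 x 95 x 24 mm, lying to the left beyond the spool; origin at the centre of its underside. To be left alone.

How it is judged:
By the outcome, as a careful person would: the job done as asked, in the order asked, and still so for the second after the job is handed in, with the robot touching nothing.
It also fails if it takes over 58 s, if anything falls off the work surface, if the arm or the gripper's body presses on something with over 40 N, if the wrist force passes 120 N, or if a joint passes its speed limit or range.

### The arm

A 7-joint arm with a two-finger parallel gripper is mounted at the origin on a cart in front of the work surface, level with it; the furniture and walls round the work are solid. World frame = base frame: x ahead of the robot, y to its left, z up, the work surface at z = 0. Lengths are in m, angles in rad, forces in N, time in s.
With the tool pointing down it reaches from about 0.425 to 0.925 m from the base axis. Payload 6.8 kg.
Tool frame: the origin (TCP) lies at the very end of the fingers, on their centre line; the grasp point (between the pads) lies 19 mm behind it; z points along the fingers, y is the line along which they close (so a half turn about z gives the same grasp; the last joint's range is limited). The gripper opens to 88 mm and grips with 3 to 60 N. Pads are 20 mm wide; open, the fingers measure 115 mm over their backs; the gripper's body (75 mm by 178 mm) begins 61 mm behind the grasp point.
Start: joints at [-1.339, 0.477, 0.022, 1.555, -0.011, 1.109, -0.083], TCP at [0.225, 0.636, 0.223] pointing down, gripper open.
Joint ranges: [-2.96, 2.96], [-0.34, 2.1], [-1.41, 1.46], [0.24, 2.44], [-1.37, 4.51], [0.17, 1.92], [-2.96, 2.96]. Speed limits (rad/s): [2.39, 2.39, 3.14, 3.14, 3.14, 3.14, 3.14].

### API

Orientations are given as a unit quaternion [x, y, z, w].
In Python, from station import r gives the robot as it stands.
- The arm moves only by the tool move_arm, never from a script. Its argument "plan" is a list of rows, each an object of numbers: "ax", "ay", "az": the turn, a rotation vector about the tool's x, y, z as a fraction of full scale; "x", "y", "z": the shift along the tool's x, y, z as a fraction of full scale; "hand": the opening in per cent of the stroke, from 0 (shut) to 100 (fully open). In form: [{"ax": .., "ay": .., "az": .., "x": .., "y": .., "z": .., "hand": ..}, ...]. A call has 1 to 12 rows; each row is the pose to reach, as a shift and turn from the pose commanded when the call began, along the tool's axes at that moment, turning the shorter way round; what a row does not reach only later rows make up. Full scale, the value 1, is 0.15 m for a shift and 360 degrees for a turn. A row lasts 1/10 s, in which the tool goes at most 50 mm and 8.59 degrees, less where a joint would pass 70% of its speed; a pose out of reach is approached as far as the arm can. A call with a number of a shift or a turn outside -1 to 1 is refused whole. A call with a gripper value outside its range is refused whole. The fingers move at their own pace and stop on an object; "grip_force" is the grip in N (left out, the last holds). Time passes only in rows, so rows that repeat a pose let the fingers close. It gives the time, the measured TCP pose, the force, the opening and the grip force at its end, in the units of the state.
- r.sense(): the state, without advancing time (a new reading comes with each control period).
- r.read_camera(name): name is "scene" or "top" or "wrist"; returns (picture, depth): 420x560x3 uint8, red, green, blue; 420x560 float32, m along the optical axis (not along the pixel's ray), 0 where there is no reading.
- r.get_calibration(name): a dict with "fx", "fy", "cx", "cy" (pixels), "R" (3x3) and "t" (3): a world point X has camera coordinates R X + t. Camera axes: x right, y down, z forward; pixel columns grow to the right and rows downward; lengths in m; the calibration is good to about 2 mm. A picture is of the moment at which its call begins: read the wrist's pose just before it. get_calibration takes no time and is no camera call; for the wrist camera it gives the pose at the moment of the call.
- r.job_done(): hands the job in; it is judged then, once.
The state is a dict: "time": time; "joint_positions": joint angles; "joint_vel": joint speeds; "tau": joint torques, N m; "tool_pos": TCP position; "tcp_rot": TCP orientation; "force": force on the tool from outside, world axes, zero at the start; "moment": the same for the moment, N m; "grip_width": finger opening in m; "gripper_force": force on a finger pad.
Only numpy, scipy, OpenCV 4.12 (cv2) and the standard library are available. Lean on these libraries where they do the work, as an engineer would, in place of code of your own. Each camera call takes 0.05 s, during which the arm holds its last target. There are 200 camera calls.

## Working session

There is one attempt and no reset: what is moved stays moved. The work goes in short steps, Python scripts to look and compute and a tool call to move; the robot and the scene stay as the last step left them, time stands still between calls to the robot, and variables do not carry over. Pictures are saved under pics/ and viewed, at most 10 in all, crops included, and the job is handed in when it is done.

Besides the shell and the picture viewer there is one more tool, called after "Request:" as name(argument=value, ...) on one line, values as JSON. move_arm: Moves the arm, as the interface text tells. Its arguments: {"type":"object","properties":{"plan":{"type":"array","items":{"type":"object","properties":{"ax":{"type":"number"},"ay":{"type":"number"},"az":{"type":"number"},"x":{"type":"number"},"y":{"type":"number"},"z":{"type":"number"},"hand":{"type":"number"}}}},"grip_force":{"type":"number"}},"required":["plan"]}

```bash
mkdir -p pics; python3 - <<'E'
from station import r
import cv2,numpy as np
s=r.sense();print(s['time'],s['tool_pos'],s['tcp_rot'],s['grip_width'])
for n in('scene','top'):
    p,d=r.read_camera(n);cv2.imwrite(f'pics/{n}0.png',p[:,:,::-1]);np.save(f'pics/{n}0.npy',d)
    c=r.get_calibration(n);print(n,c)
E
```

```text
0.0 [0.22479833 0.63584342 0.22168951] [ 1.69072688e-01  9.85603173e-01 -8.97026552e-04 -8.93805087e-05] 0.08778406344635248
scene {'fx': 518.8641871661646, 'fy': 518.8641871661646, 'cx': 285.4678543533493, 'cy': 199.14226442136274, 'R': array([[ 0.68450404, -0.72884157,  0.01562643],
       [-0.4977085 , -0.48287895, -0.72049578],
       [ 0.53267295,  0.48540486, -0.69328324]]), 't': array([-0.3890283 ,  0.32991711,  0.74751012])}
top {'fx': 399.4675920267806, 'fy': 399.4675920267806, 'cx': 281.61818866060185, 'cy': 210.5965062803444, 'R': array([[-0.01075461, -0.99989777,  0.00942229],
       [-0.98094808,  0.00872198, -0.19407421],
       [ 0.19397219, -0.01132997, -0.9809416 ]]), 't': array([-0.00476362,  0.55012892,  0.86305575])}
```

View pics/top0.png

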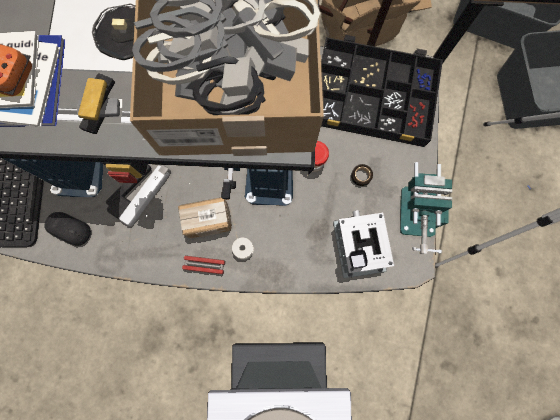

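View pics/scene0.png

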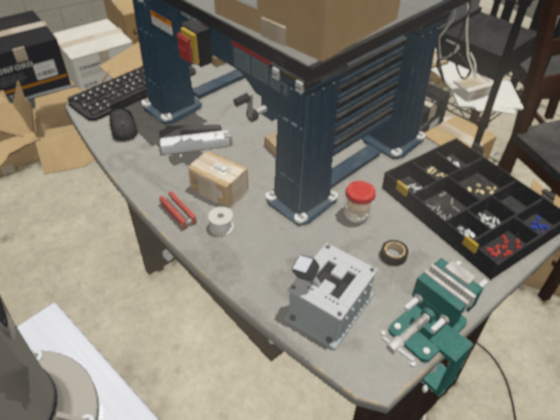

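```bash
cat > h.py <<'E'
import numpy as np
def back(c,u,v,z):
    """pixel to world at plane height z"""
    R,t=np.array(c['R']),np.array(c['t'])
    ray=R.T@np.array([(u-c['cx'])/c['fx'],(v-c['cy'])/c['fy'],1]);o=-R.T@t
    return o+ray*(z-o[2])/ray[2]
def cloud(c,d):
    v,u=np.mgrid[:d.shape[0],:d.shape[1]]
    P=np.stack([(u-c['cx'])/c['fx']*d,(v-c['cy'])/c['fy']*d,d],-1)
    return (P-np.array(c['t']))@np.array(c['R'])
E
python3 - <<'E'
from station import r
from h import *
import cv2
p=cv2.imread('pics/top0.png');d=np.load('pics/top0.npy');c=r.get_calibration('top')
cv2.imwrite('pics/topc.png',cv2.resize(p[195:295,320:440],None,fx=6,fy=6,interpolation=cv2.INTER_CUBIC))
W=cloud(c,d)
m=(abs(W[...,2]-.08)<.008)&(d>0);m[:,:325]=0;m[:,402:]=0;m[:205]=0;m[285:]=0
q=W[m][:,:2].astype(np.float32);print(m.sum(),cv2.minAreaRect(q))
print('shelf', W[100:165,200:300].reshape(-1,3).mean(0), W[160,250], W[150,300])
m=(W[...,2]>.1)&(W[...,2]<.2)&(d>0);m[:,:335]=0;m[:,390:]=0;m[:225]=0;m[280:]=0
print(m.sum(),W[m].min(0),W[m].max(0),np.median(W[m],0))
E
```

```text
1775 ((0.4733036756515503, -0.1943814754486084), (0.12018564343452454, 0.10104451328516006), 8.304344177246094)
shelf [0.58343926 0.03638247 0.43655176] [0.56475863 0.04047784 0.37576877] [ 0.57629232 -0.03476481  0.38628866]
285 [ 0.41443702 -0.18549987  0.11572705] [ 0.4518877  -0.14771591  0.14044113] [ 0.43228703 -0.16460508  0.13168199]
```

View pics/topc.png

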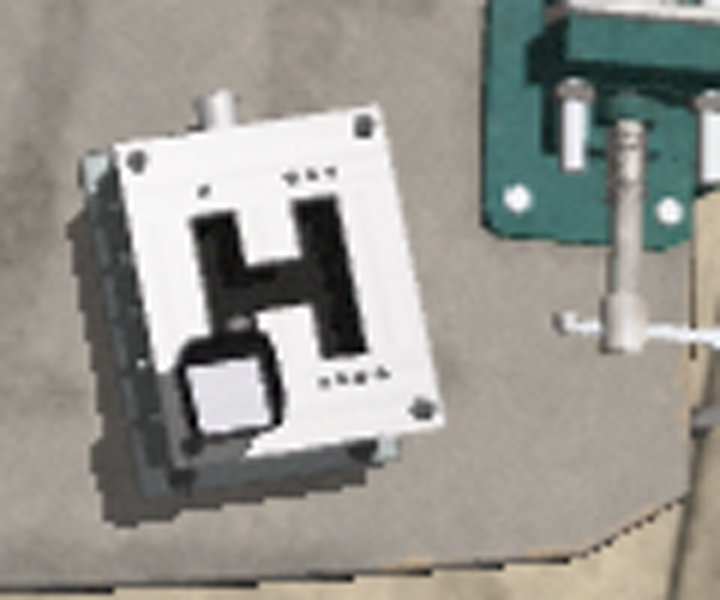

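Request:
move_arm(plan=[{"x":-0.12,"y":-0.13,"az":-0.015,"hand":0},{"x":-0.25,"y":-0.27,"az":-0.03,"hand":0},{"x":-0.4,"y":-0.45,"az":-0.045,"hand":0},{"x":-0.55,"y":-0.6,"az":-0.06,"hand":0},{"x":-0.7,"y":-0.78,"az":-0.07,"hand":0},{"x":-0.8,"y":-0.9,"az":-0.078,"hand":0},{"x":-0.87,"y":-0.97,"az":-0.078,"hand":0},{"x":-0.87,"y":-0.97,"az":-0.078,"hand":0}])

```text
$.plan[0]: bad value
```

```bash
python3 - <<'E'
from station import r
from h import *
c=r.get_calibration('top')
P=[back(c,320+u/6,195+v/6,.08) for u,v in((115,147),(380,105),(443,427))]
for a,b in((0,1),(1,2)): e=P[b]-P[a];print(np.degrees(np.arctan2(e[1],e[0])),np.linalg.norm(e))
print('ctr',(P[0]+P[2])/2, 'H centre',back(c,320+281/6,195+281/6,.08))
print('spool',back(c,242,242,.034))
d=np.load('pics/top0.npy');W=cloud(c,d);v=W[165:255,402:455].reshape(-1,3);v=v[v[:,2]>.03];print('vise',v.min(0),v.max(0))
E
```

```text
-81.43925573378901 0.10046316250212503
-172.4732126529506 0.12005192033000806
ctr [ 0.47156198 -0.19507452  0.08      ] H centre [ 0.47320138 -0.19654252  0.08      ]
spool [0.48092029 0.08184074 0.034     ]
vise [ 0.37218786 -0.38511538  0.0300205 ] [6.52649481e-01 2.17052140e-04 9.53418001e-01]
```

Request:
move_arm(plan=[{"ax":0,"ay":0,"z":0,"x":-0.12,"y":-0.13,"az":-0.015,"hand":0},{"ax":0,"ay":0,"z":0,"x":-0.25,"y":-0.27,"az":-0.03,"hand":0},{"ax":0,"ay":0,"z":0,"x":-0.4,"y":-0.45,"az":-0.045,"hand":0},{"ax":0,"ay":0,"z":0,"x":-0.55,"y":-0.6,"az":-0.06,"hand":0},{"ax":0,"ay":0,"z":0,"x":-0.7,"y":-0.78,"az":-0.07,"hand":0},{"ax":0,"ay":0,"z":0,"x":-0.8,"y":-0.9,"az":-0.077,"hand":0},{"ax":0,"ay":0,"z":0,"x":-0.87,"y":-0.97,"az":-0.077,"hand":0},{"ax":0,"ay":0,"z":0,"x":-0.87,"y":-0.97,"az":-0.077,"hand":0}])

```text
time: 0.9
tool_pos: [0.3008, 0.4541, 0.2227]
tcp_rot: [-0.07, 0.998, -0.0, 0.0]
force: [0.4, 0.1, -0.4]
grip_width: 0.0269
gripper_force: 0.0
```

```bash
cat >> h.py <<'E'
from scipy.spatial.transform import Rotation as Ro
G=np.array([.4725,-.195,.08]);YAW=np.radians(8.2)
def show(r):
    s=r.sense();M=Ro.from_quat(s['tcp_rot']).as_matrix()
    g=Ro.from_euler('z',YAW).as_matrix()
    print('t',s['time'],'pos',s['tool_pos'].round(4),'local mm',(g.T@(s['tool_pos']-G)*1e3).round(1),'z',s['tool_pos'][2].round(4))
    print('tool axes in gearbox frame',(g.T@M).round(3).tolist(),'F',np.round(s['force'],1),'grip',s['grip_width'],'q',np.round(s['joint_positions'],2))
E
python3 - <<'E'
from station import r
from h import *
show(r)
c=r.get_calibration('top');W=cloud(c,np.load('pics/top0.npy'))
print('vise z',np.percentile(W[165:255,405:430,2],[50,90,99]))
E
```

```text
t 0.9 pos [0.3008 0.4541 0.2227] local mm [-77.4 667.  142.7] z 0.2227
tool axes in gearbox frame [[-1.0, 0.003, 0.0], [0.003, 1.0, -0.001], [-0.0, -0.001, -1.0]] F [ 0.4  0.1 -0.4] grip 0.026907004008793797 q [-1.07  0.27 -0.04  1.87  0.01  1.01  0.6 ]
vise z [0.05259925 0.10411252 0.11278702]
```

Request:
move_arm(plan=[{"ax":0,"ay":0,"az":0,"z":0,"x":-0.12,"y":-0.15,"hand":0},{"ax":0,"ay":0,"az":0,"z":0,"x":-0.3,"y":-0.35,"hand":0},{"ax":0,"ay":0,"az":0,"z":0,"x":-0.45,"y":-0.55,"hand":0},{"ax":0,"ay":0,"az":0,"z":0,"x":-0.6,"y":-0.75,"hand":0},{"ax":0,"ay":0,"az":0,"z":0,"x":-0.7,"y":-0.9,"hand":0},{"ax":0,"ay":0,"az":0,"z":0,"x":-0.75,"y":-1,"hand":0}])

```text
time: 1.5
tool_pos: [0.434, 0.3232, 0.2225]
tcp_rot: [-0.071, 0.997, 0.0, 0.0]
force: [-0.7, -0.2, -0.2]
grip_width: 0.0007
gripper_force: 0.0
```

Request:
move_arm(plan=[{"ax":0,"ay":0,"az":0,"z":0,"x":0,"y":-0.15,"hand":0},{"ax":0,"ay":0,"az":0,"z":0,"x":0,"y":-0.35,"hand":0},{"ax":0,"ay":0,"az":0,"z":0,"x":0,"y":-0.55,"hand":0},{"ax":0,"ay":0,"az":0,"z":0,"x":0,"y":-0.75,"hand":0},{"ax":0,"ay":0,"az":0,"z":0,"x":0,"y":-0.9,"hand":0},{"ax":0,"ay":0,"az":0,"z":0,"x":0,"y":-1,"hand":0}])

```text
time: 2.1
tool_pos: [0.4544, 0.1749, 0.2227]
tcp_rot: [-0.071, 0.997, 0.0, 0.0]
force: [0.3, -0.2, 0.5]
grip_width: 0.0001
gripper_force: 0.0
```

Request:
move_arm(plan=[{"ax":0,"ay":0,"az":0,"z":0,"x":0,"y":-0.15,"hand":0},{"ax":0,"ay":0,"az":0,"z":0,"x":0,"y":-0.35,"hand":0},{"ax":0,"ay":0,"az":0,"z":0,"x":0,"y":-0.55,"hand":0},{"ax":0,"ay":0,"az":0,"z":0,"x":0,"y":-0.75,"hand":0},{"ax":0,"ay":0,"az":0,"z":0,"x":0,"y":-0.9,"hand":0},{"ax":0,"ay":0,"az":0,"z":0,"x":0,"y":-1,"hand":0},{"ax":0,"ay":0,"az":0,"z":0,"x":0,"y":-1,"hand":0}])

```text
time: 2.8
tool_pos: [0.4764, 0.0259, 0.2227]
tcp_rot: [-0.071, 0.998, -0.0, 0.0]
force: [-0.1, -0.5, -0.9]
grip_width: 0.0007
gripper_force: 0.0
```

```bash
python3 - <<'E'
from station import r
from h import *
show(r)
E
```

```text
t 2.8 pos [0.4764 0.0259 0.2227] local mm [ 35.3 218.1 142.7] z 0.2227
tool axes in gearbox frame [[-1.0, 0.002, 0.001], [0.002, 1.0, -0.0], [-0.001, -0.0, -1.0]] F [-0.1 -0.5 -0.9] grip 0.0006979411050402947 q [-0.42  0.15  0.26  2.03 -0.04  0.97  1.57]
```

Request:
move_arm(plan=[{"ax":0,"ay":0,"az":0,"z":0,"x":0.05,"y":-0.15,"hand":0},{"ax":0,"ay":0,"az":0,"z":0,"x":0.12,"y":-0.35,"hand":0},{"ax":0,"ay":0,"az":0,"z":0,"x":0.2,"y":-0.55,"hand":0},{"ax":0,"ay":0,"az":0,"z":0,"x":0.3,"y":-0.75,"hand":0},{"ax":0,"ay":0,"az":0,"z":0,"x":0.36,"y":-0.9,"hand":0},{"ax":0,"ay":0,"az":0,"z":0,"x":0.4,"y":-1,"hand":0}])

```text
time: 3.4
tool_pos: [0.438, -0.1304, 0.2228]
tcp_rot: [-0.072, 0.997, -0.0, 0.0]
force: [-0.9, 0.4, -0.2]
grip_width: 0.0003
gripper_force: 0.0
```

Request:
move_arm(plan=[{"ax":0,"ay":0,"az":0,"z":0,"x":0.1,"y":-0.08,"hand":0},{"ax":0,"ay":0,"az":0,"z":0,"x":0.2,"y":-0.16,"hand":0},{"ax":0,"ay":0,"az":0,"z":0,"x":0.3,"y":-0.23,"hand":0},{"ax":0,"ay":0,"az":0,"z":0,"x":0.34,"y":-0.23,"hand":0},{"ax":0,"ay":0,"az":0,"z":0,"x":0.34,"y":-0.23,"hand":0}])

```text
time: 3.9
tool_pos: [0.3919, -0.1713, 0.2227]
tcp_rot: [-0.072, 0.997, 0.0, 0.0]
force: [-0.6, 0.8, 0.4]
grip_width: 0.0002
gripper_force: 0.0
```

```bash
python3 - <<'E'
from station import r
from h import *
import cv2
show(r)
p,d=r.read_camera('wrist');cv2.imwrite('pics/w1.png',p[:,:,::-1])
E
```

```text
t 3.9 pos [ 0.3919 -0.1713  0.2227] local mm [-76.4  34.9 142.7] z 0.2227
tool axes in gearbox frame [[-1.0, -0.001, 0.0], [-0.001, 1.0, 0.0], [-0.0, 0.0, -1.0]] F [-0.6  0.8  0.4] grip 0.00024391606429037435 q [-0.14  0.05  0.43  2.14 -0.03  0.96  2.02]
```

View pics/w1.png

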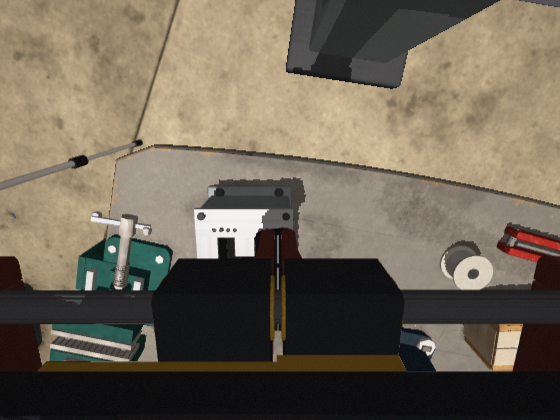

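Request:
move_arm(plan=[{"ax":0,"ay":0,"az":0,"z":0.1,"x":0,"y":0,"hand":0},{"ax":0,"ay":0,"az":0,"z":0.2,"x":0,"y":0,"hand":0},{"ax":0,"ay":0,"az":0,"z":0.3,"x":0,"y":0,"hand":0},{"ax":0,"ay":0,"az":0,"z":0.4,"x":0,"y":0,"hand":0},{"ax":0,"ay":0,"az":0,"z":0.5,"x":0,"y":0,"hand":0},{"ax":0,"ay":0,"az":0,"z":0.6,"x":0,"y":0,"hand":0},{"ax":0,"ay":0,"az":0,"z":0.7,"x":0,"y":0,"hand":0},{"ax":0,"ay":0,"az":0,"z":0.78,"x":0,"y":0,"hand":0},{"ax":0,"ay":0,"az":0,"z":0.82,"x":0,"y":0,"hand":0},{"ax":0,"ay":0,"az":0,"z":0.82,"x":0,"y":0,"hand":0}])

```text
time: 4.95
tool_pos: [0.3922, -0.1713, 0.0991]
tcp_rot: [-0.072, 0.997, 0.0, -0.001]
force: [-0.5, 0.5, 0.2]
grip_width: 0.0004
gripper_force: 0.0
```

```bash
python3 - <<'E'
from station import r
from h import *
import cv2
show(r)
p,d=r.read_camera('scene');cv2.imwrite('pics/s1.png',cv2.resize(p[200:380,220:460,::-1],None,fx=3,fy=3,interpolation=cv2.INTER_CUBIC))
E
```

```text
t 4.95 pos [ 0.3922 -0.1713  0.0991] local mm [-76.1  34.9  19.1] z 0.0991
tool axes in gearbox frame [[-1.0, -0.002, -0.001], [-0.002, 1.0, 0.0], [0.001, 0.0, -1.0]] F [-0.5  0.5  0.2] grip 0.0003750808537950071 q [-0.08  0.27  0.4   2.26 -0.17  0.65  2.16]
```

View pics/s1.png

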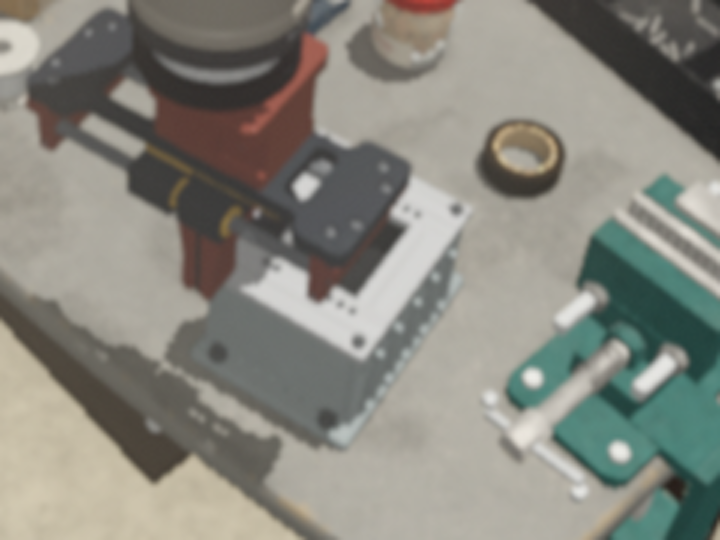

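Request:
move_arm(plan=[{"ax":0,"ay":0,"az":0,"z":0,"x":-0.025,"y":0,"hand":0},{"ax":0,"ay":0,"az":0,"z":0,"x":-0.05,"y":0,"hand":0},{"ax":0,"ay":0,"az":0,"z":0,"x":-0.075,"y":0,"hand":0},{"ax":0,"ay":0,"az":0,"z":0,"x":-0.1,"y":0,"hand":0},{"ax":0,"ay":0,"az":0,"z":0,"x":-0.125,"y":0,"hand":0},{"ax":0,"ay":0,"az":0,"z":0,"x":-0.15,"y":0,"hand":0},{"ax":0,"ay":0,"az":0,"z":0,"x":-0.175,"y":0,"hand":0},{"ax":0,"ay":0,"az":0,"z":0,"x":-0.2,"y":0,"hand":0},{"ax":0,"ay":0,"az":0,"z":0,"x":-0.225,"y":0,"hand":0},{"ax":0,"ay":0,"az":0,"z":0,"x":-0.25,"y":0,"hand":0},{"ax":0,"ay":0,"az":0,"z":0,"x":-0.275,"y":0,"hand":0},{"ax":0,"ay":0,"az":0,"z":0,"x":-0.295,"y":0,"hand":0}])

```text
time: 6.2
tool_pos: [0.4363, -0.1656, 0.0997]
tcp_rot: [-0.072, 0.997, -0.0, 0.0]
force: [-1.7, -0.5, 1.6]
grip_width: 0.0007
gripper_force: 0.9
```

Request:
move_arm(plan=[{"ax":0,"ay":0,"az":0,"z":0,"x":-0.01,"y":0,"hand":0},{"ax":0,"ay":0,"az":0,"z":0,"x":-0.02,"y":0,"hand":0},{"ax":0,"ay":0,"az":0,"z":0,"x":-0.03,"y":0,"hand":0},{"ax":0,"ay":0,"az":0,"z":0,"x":-0.03,"y":0,"hand":0}])

```text
time: 6.6
tool_pos: [0.4405, -0.165, 0.0996]
tcp_rot: [-0.072, 0.997, -0.0, 0.0]
force: [-0.8, 0.2, 0.6]
grip_width: 0.0008
gripper_force: 0.6
```

```bash
python3 - <<'E'
from station import r
from h import *
import cv2
show(r)
p,d=r.read_camera('top');c=r.get_calibration('top')
cv2.imwrite('pics/t1.png',cv2.resize(p[195:295,320:440,::-1],None,fx=6,fy=6,interpolation=cv2.INTER_CUBIC))
E
```

```text
t 6.6 pos [ 0.4405 -0.165   0.0996] local mm [-27.4  34.3  19.6] z 0.0996
tool axes in gearbox frame [[-1.0, -0.001, 0.0], [-0.001, 1.0, -0.0], [-0.0, -0.0, -1.0]] F [-0.8  0.2  0.6] grip 0.0007967881404349886 q [-0.1   0.33  0.39  2.16 -0.2   0.68  2.14]
```

View pics/t1.png

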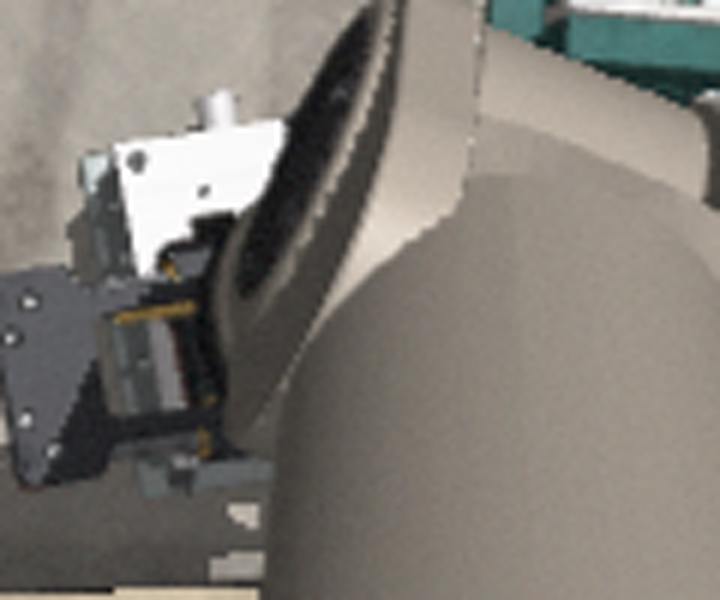

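Request:
move_arm(plan=[{"ax":0,"ay":0,"az":0,"z":0,"x":0.06,"y":0,"hand":0},{"ax":0,"ay":0,"az":0,"z":0,"x":0.13,"y":0,"hand":0},{"ax":0,"ay":0,"az":0,"z":-0.15,"x":0.13,"y":0,"hand":0},{"ax":0,"ay":0,"az":0,"z":-0.3,"x":0.13,"y":0,"hand":0},{"ax":0,"ay":0,"az":0,"z":-0.5,"x":0.13,"y":0,"hand":0},{"ax":0,"ay":0,"az":0,"z":-0.5,"x":0.13,"y":0.15,"hand":0},{"ax":0,"ay":0,"az":0,"z":-0.5,"x":0.05,"y":0.32,"hand":0},{"ax":0,"ay":0,"az":0,"z":-0.5,"x":-0.05,"y":0.32,"hand":0},{"ax":0,"ay":0,"az":0,"z":-0.5,"x":-0.18,"y":0.32,"hand":0},{"ax":0,"ay":0,"az":0,"z":-0.5,"x":-0.18,"y":0.32,"hand":0}])

```text
time: 7.65
tool_pos: [0.4621, -0.1136, 0.1748]
tcp_rot: [-0.073, 0.997, -0.0, 0.001]
force: [0.1, -0.6, 0.1]
grip_width: 0.0008
gripper_force: 0.0
```

```bash
python3 - <<'E'
from station import r
from h import *
import cv2
show(r)
im=[]
for n,(a,b) in {'top':((205,285),(330,410)),'scene':((220,340),(270,390))}.items():
    p,d=r.read_camera(n);im.append(cv2.resize(p[a[0]:a[1],b[0]:b[1],::-1],(400,400),interpolation=cv2.INTER_CUBIC))
cv2.imwrite('pics/b2.png',np.hstack(im))
E
```

```text
t 7.65 pos [ 0.4621 -0.1136  0.1748] local mm [ 1.3 82.1 94.8] z 0.1748
tool axes in gearbox frame [[-1.0, -0.002, 0.002], [-0.002, 1.0, -0.001], [-0.002, -0.001, -1.0]] F [ 0.1 -0.6  0.1] grip 0.0008068067253985113 q [-0.23  0.21  0.39  2.09 -0.11  0.86  1.94]
```

View pics/b2.png

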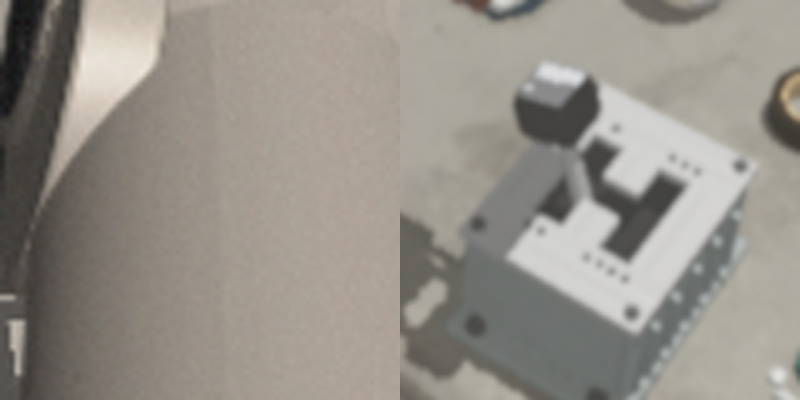

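```bash
cat >> h.py <<'E'
def knob(r):
    p,d=r.read_camera('scene');c=r.get_calibration('scene');W=cloud(c,d)
    L=(W-G)@Ro.from_euler('z',YAW).as_matrix()*1e3
    m=(d>0)&(abs(L[...,0])<75)&(abs(L[...,1])<62)&(L[...,2]>22)&(L[...,2]<75)
    return L[m]
def fit(r):
    """lever angles from the knob's points: least squares on distance to the block's surface"""
    from scipy.optimize import least_squares
    P=knob(r);P=P[P[:,2]>24]
    def res(a):
        A,F=a
        k=np.array([np.tan(F),-np.tan(A),1]);k/=np.linalg.norm(k)
        x=np.array([1,0,0])-k*k[0];x/=np.linalg.norm(x);y=np.cross(k,x)
        q=np.abs((P-[0,0,-65])@np.stack([x,y,k],1)-[0,0,115])-[17,17,14]
        return np.linalg.norm(np.maximum(q,0),axis=1)+np.minimum(q.max(1),0)
    b=min((least_squares(res,g,loss='soft_l1') for g in((a,f) for a in(-.28,0,.28) for f in(-.3,0,.3))),key=lambda s:s.cost)
    print('n',len(P),'across,fore',b.x.round(3),'rms',np.sqrt((b.fun**2).mean()).round(2),'ext',P.min(0).round(1),P.max(0).round(1))
E
python3 - <<'E'
from station import r
from h import *
fit(r)
E
```

```text
n 507 across,fore [-0.311  0.01 ] rms 1.18 ext [-18.3  15.6  31.3] [14.7 52.7 64.1]
```

Request:
move_arm(plan=[{"ax":0,"ay":0,"az":0,"z":0.1,"x":0,"y":0,"hand":0},{"ax":0,"ay":0,"az":0,"z":0.2,"x":0,"y":0,"hand":0},{"ax":0,"ay":0,"az":0,"z":0.3,"x":0,"y":0,"hand":0},{"ax":0,"ay":0,"az":0,"z":0.4,"x":0,"y":0,"hand":0},{"ax":0,"ay":0,"az":0,"z":0.5,"x":0,"y":0,"hand":0},{"ax":0,"ay":0,"az":0,"z":0.5,"x":0,"y":0,"hand":0}])

```text
time: 8.4
tool_pos: [0.4578, -0.114, 0.0982]
tcp_rot: [-0.071, 0.997, 0.0, -0.002]
force: [-0.3, 0.2, 0.3]
grip_width: 0.0006
gripper_force: 0.0
```

Request:
move_arm(plan=[{"ax":0,"ay":0,"az":0,"z":0,"x":0,"y":-0.03,"hand":0},{"ax":0,"ay":0,"az":0,"z":0,"x":0,"y":-0.06,"hand":0},{"ax":0,"ay":0,"az":0,"z":0,"x":0,"y":-0.09,"hand":0},{"ax":0,"ay":0,"az":0,"z":0,"x":0,"y":-0.12,"hand":0},{"ax":0,"ay":0,"az":0,"z":0,"x":0,"y":-0.15,"hand":0},{"ax":0,"ay":0,"az":0,"z":0,"x":0,"y":-0.18,"hand":0},{"ax":0,"ay":0,"az":0,"z":0,"x":0,"y":-0.21,"hand":0},{"ax":0,"ay":0,"az":0,"z":0,"x":0,"y":-0.24,"hand":0},{"ax":0,"ay":0,"az":0,"z":0,"x":0,"y":-0.27,"hand":0},{"ax":0,"ay":0,"az":0,"z":0,"x":0,"y":-0.3,"hand":0}])

```text
time: 9.4
tool_pos: [0.4666, -0.1586, 0.0996]
tcp_rot: [-0.072, 0.997, -0.0, -0.0]
force: [-0.2, 1.6, 1.9]
grip_width: 0.0008
gripper_force: 1.2
```

```bash
python3 - <<'E'
from station import r
from h import *
show(r)
E
```

```text
t 9.4 pos [ 0.4666 -0.1586  0.0996] local mm [-0.7 36.9 19.6] z 0.0996
tool axes in gearbox frame [[-1.0, -0.001, -0.0], [-0.001, 1.0, -0.0], [0.0, -0.0, -1.0]] F [-0.2  1.6  1.9] grip 0.0007612790307606082 q [-0.1   0.36  0.36  2.11 -0.2   0.7   2.11]
```

Request:
move_arm(plan=[{"ax":0,"ay":0,"az":0,"z":0,"x":0,"y":-0.025,"hand":0},{"ax":0,"ay":0,"az":0,"z":0,"x":0,"y":-0.05,"hand":0},{"ax":0,"ay":0,"az":0,"z":0,"x":0,"y":-0.075,"hand":0},{"ax":0,"ay":0,"az":0,"z":0,"x":0,"y":-0.1,"hand":0},{"ax":0,"ay":0,"az":0,"z":0,"x":0,"y":-0.125,"hand":0},{"ax":0,"ay":0,"az":0,"z":0,"x":0,"y":-0.15,"hand":0},{"ax":0,"ay":0,"az":0,"z":0,"x":0,"y":-0.175,"hand":0},{"ax":0,"ay":0,"az":0,"z":0,"x":0,"y":-0.2,"hand":0},{"ax":0,"ay":0,"az":0,"z":0,"x":0,"y":-0.22,"hand":0},{"ax":0,"ay":0,"az":0,"z":0,"x":0,"y":-0.23,"hand":0},{"ax":0,"ay":0,"az":0,"z":0,"x":0,"y":-0.24,"hand":0}])

```text
time: 10.5
tool_pos: [0.4716, -0.1938, 0.0994]
tcp_rot: [-0.072, 0.997, 0.0, -0.0]
force: [1.0, 0.9, -1.1]
grip_width: 0.0007
gripper_force: 0.9
```

Request:
move_arm(plan=[{"ax":0,"ay":0,"az":0,"z":0,"x":0,"y":-0.01,"hand":0},{"ax":0,"ay":0,"az":0,"z":0,"x":0,"y":-0.01,"hand":0}])

```text
time: 10.7
tool_pos: [0.4718, -0.1953, 0.0995]
tcp_rot: [-0.072, 0.997, 0.0, -0.0]
force: [0.4, 1.9, -0.2]
grip_width: -0.0002
gripper_force: 0.7
```

```bash
python3 - <<'E'
from station import r
from h import *
show(r)
fit(r)
E
```

```text
t 10.7 pos [ 0.4718 -0.1953  0.0995] local mm [-0.7 -0.2 19.5] z 0.0995
tool axes in gearbox frame [[-1.0, -0.001, -0.0], [-0.001, 1.0, 0.0], [0.0, 0.0, -1.0]] F [ 0.4  1.9 -0.2] grip -0.0001857655578329458 q [-0.03  0.39  0.37  2.07 -0.21  0.71  2.19]
n 803 across,fore [0.186 0.008] rms 5.52 ext [-18.7 -47.3  24.3] [15.3 12.4 74.9]
```

Request:
move_arm(plan=[{"ax":0,"ay":0,"az":0,"z":0,"x":0,"y":-0.007,"hand":0},{"ax":0,"ay":0,"az":0,"z":0,"x":0,"y":-0.014,"hand":0},{"ax":0,"ay":0,"az":0,"z":0,"x":0,"y":-0.014,"hand":0}])

```text
time: 11.05
tool_pos: [0.4722, -0.1974, 0.0996]
tcp_rot: [-0.072, 0.997, 0.0, -0.0]
force: [-0.4, 1.9, -1.9]
grip_width: 0.0003
gripper_force: 0.8
```

Request:
move_arm(plan=[{"ax":0,"ay":0,"az":0,"z":0,"x":0,"y":-0.007,"hand":0},{"ax":0,"ay":0,"az":0,"z":0,"x":0,"y":-0.014,"hand":0},{"ax":0,"ay":0,"az":0,"z":0,"x":0,"y":-0.014,"hand":0}])

```text
time: 11.35
tool_pos: [0.4726, -0.1996, 0.0997]
tcp_rot: [-0.072, 0.997, -0.0, 0.0]
force: [-0.9, 1.5, -0.3]
grip_width: 0.0001
gripper_force: 0.8
```

Request:
move_arm(plan=[{"ax":0,"ay":0,"az":0,"z":0,"x":0,"y":-0.007,"hand":0},{"ax":0,"ay":0,"az":0,"z":0,"x":0,"y":-0.014,"hand":0},{"ax":0,"ay":0,"az":0,"z":0,"x":0,"y":-0.014,"hand":0}])

```text
time: 11.65
tool_pos: [0.4728, -0.2012, 0.0996]
tcp_rot: [-0.072, 0.997, 0.0, -0.0]
force: [-0.3, 2.8, -1.7]
grip_width: 0.0003
gripper_force: 1.5
```

Request:
move_arm(plan=[{"ax":0,"ay":0,"az":0,"z":0,"x":0,"y":0.06,"hand":0},{"ax":0,"ay":0,"az":0,"z":0,"x":0,"y":0.15,"hand":0},{"ax":0,"ay":0,"az":0,"z":-0.15,"x":0,"y":0.15,"hand":0},{"ax":0,"ay":0,"az":0,"z":-0.3,"x":0,"y":0.15,"hand":0},{"ax":0,"ay":0,"az":0,"z":-0.5,"x":0,"y":0.15,"hand":0},{"ax":0,"ay":0,"az":0,"z":-0.5,"x":0.15,"y":0.15,"hand":0},{"ax":0,"ay":0,"az":0,"z":-0.5,"x":0.3,"y":0.05,"hand":0},{"ax":0,"ay":0,"az":0,"z":-0.5,"x":0.32,"y":-0.1,"hand":0},{"ax":0,"ay":0,"az":0,"z":-0.5,"x":0.32,"y":-0.18,"hand":0},{"ax":0,"ay":0,"az":0,"z":-0.5,"x":0.32,"y":-0.18,"hand":0}])

```text
time: 12.65
tool_pos: [0.4298, -0.2361, 0.1749]
tcp_rot: [-0.071, 0.997, -0.001, 0.0]
force: [-0.0, 0.8, -0.4]
grip_width: 0.0007
gripper_force: 0.0
```

```bash
python3 - <<'E'
from station import r
from h import *
import cv2
show(r);fit(r)
p,d=r.read_camera('scene');cv2.imwrite('pics/s3.png',cv2.resize(p[200:350,250:420,::-1],None,fx=4,fy=4,interpolation=cv2.INTER_CUBIC))
E
```

```text
t 12.65 pos [ 0.4298 -0.2361  0.1749] local mm [-48.1 -34.6  94.9] z 0.1749
tool axes in gearbox frame [[-1.0, 0.001, 0.001], [0.001, 1.0, -0.001], [-0.001, -0.001, -1.0]] F [-0.   0.8 -0.4] grip 0.0007497049187315493 q [-0.01  0.24  0.45  2.06 -0.13  0.87  2.23]
n 418 across,fore [0.291 0.006] rms 1.3 ext [-18.5 -53.4  32.1] [ 16.7 -24.9  63.5]
```

View pics/s3.png

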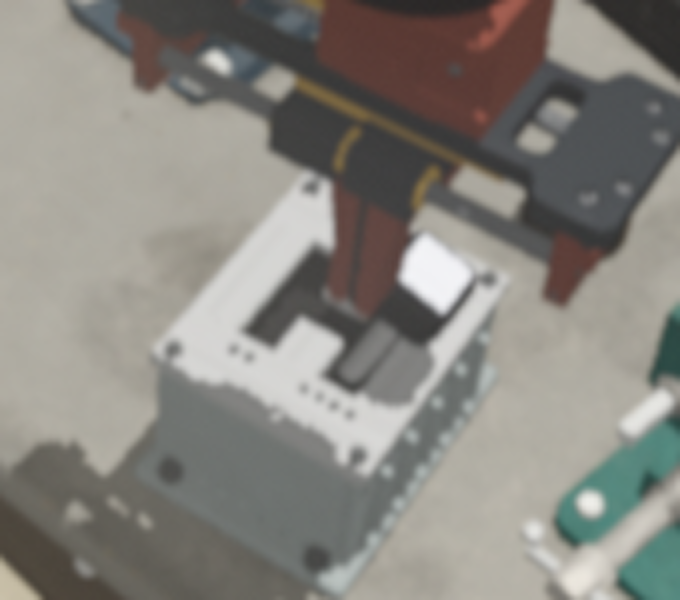

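Request:
move_arm(plan=[{"ax":0,"ay":0,"az":0,"z":0.1,"x":0,"y":0,"hand":0},{"ax":0,"ay":0,"az":0,"z":0.2,"x":0,"y":0,"hand":0},{"ax":0,"ay":0,"az":0,"z":0.3,"x":0,"y":0,"hand":0},{"ax":0,"ay":0,"az":0,"z":0.4,"x":0,"y":0,"hand":0},{"ax":0,"ay":0,"az":0,"z":0.5,"x":0,"y":0,"hand":0},{"ax":0,"ay":0,"az":0,"z":0.5,"x":0,"y":0,"hand":0}])

```text
time: 13.35
tool_pos: [0.4284, -0.2332, 0.0979]
tcp_rot: [-0.073, 0.997, 0.001, -0.002]
force: [-0.7, 0.2, 0.5]
grip_width: 0.0007
gripper_force: 0.0
```

Request:
move_arm(plan=[{"ax":0,"ay":0,"az":0,"z":0,"x":-0.03,"y":0,"hand":0},{"ax":0,"ay":0,"az":0,"z":0,"x":-0.06,"y":0,"hand":0},{"ax":0,"ay":0,"az":0,"z":0,"x":-0.09,"y":0,"hand":0},{"ax":0,"ay":0,"az":0,"z":0,"x":-0.12,"y":0,"hand":0},{"ax":0,"ay":0,"az":0,"z":0,"x":-0.15,"y":0,"hand":0},{"ax":0,"ay":0,"az":0,"z":0,"x":-0.18,"y":0,"hand":0},{"ax":0,"ay":0,"az":0,"z":0,"x":-0.21,"y":0,"hand":0},{"ax":0,"ay":0,"az":0,"z":0,"x":-0.24,"y":0,"hand":0},{"ax":0,"ay":0,"az":0,"z":0,"x":-0.27,"y":0,"hand":0},{"ax":0,"ay":0,"az":0,"z":0,"x":-0.3,"y":0,"hand":0},{"ax":0,"ay":0,"az":0,"z":0,"x":-0.33,"y":0,"hand":0},{"ax":0,"ay":0,"az":0,"z":0,"x":-0.35,"y":0,"hand":0}])

```text
time: 14.55
tool_pos: [0.4813, -0.2272, 0.0993]
tcp_rot: [-0.072, 0.997, 0.0, -0.0]
force: [-0.9, 0.0, -1.6]
grip_width: 0.0004
gripper_force: 1.0
```

Request:
move_arm(plan=[{"ax":0,"ay":0,"az":0,"z":0,"x":-0.01,"y":0,"hand":0},{"ax":0,"ay":0,"az":0,"z":0,"x":-0.02,"y":0,"hand":0},{"ax":0,"ay":0,"az":0,"z":0,"x":-0.03,"y":0,"hand":0},{"ax":0,"ay":0,"az":0,"z":0,"x":-0.03,"y":0,"hand":0}])

```text
time: 14.95
tool_pos: [0.4849, -0.2268, 0.0993]
tcp_rot: [-0.072, 0.997, 0.0, -0.001]
force: [-4.1, 0.2, -1.9]
grip_width: 0.0002
gripper_force: 1.7
```

```bash
python3 - <<'E'
from station import r
from h import *
show(r)
E
```

```text
t 14.95 pos [ 0.4849 -0.2268  0.0993] local mm [  7.7 -33.2  19.3] z 0.0993
tool axes in gearbox frame [[-1.0, -0.001, -0.001], [-0.001, 1.0, 0.001], [0.001, 0.001, -1.0]] F [-4.1  0.2 -1.9] grip 0.00019667923971471602 q [ 0.01  0.43  0.39  2.02 -0.24  0.74  2.26]
```

Force is rising as predicted near the stop; press 3 mm more to seat it, then back away.

Request:
move_arm(plan=[{"ax":0,"ay":0,"az":0,"z":0,"x":-0.01,"y":0,"hand":0},{"ax":0,"ay":0,"az":0,"z":0,"x":-0.02,"y":0,"hand":0},{"ax":0,"ay":0,"az":0,"z":0,"x":-0.02,"y":0,"hand":0}])

```text
time: 15.25
tool_pos: [0.4863, -0.2266, 0.099]
tcp_rot: [-0.071, 0.997, 0.001, -0.002]
force: [-8.7, -0.9, 0.0]
grip_width: 0.0006
gripper_force: 3.9
```

Request:
move_arm(plan=[{"ax":0,"ay":0,"az":0,"z":0,"x":0.07,"y":0,"hand":0},{"ax":0,"ay":0,"az":0,"z":0,"x":0.2,"y":0,"hand":0},{"ax":0,"ay":0,"az":0,"z":-0.15,"x":0.3,"y":0,"hand":0},{"ax":0,"ay":0,"az":0,"z":-0.3,"x":0.3,"y":0,"hand":0},{"ax":0,"ay":0,"az":0,"z":-0.5,"x":0.3,"y":0,"hand":0},{"ax":0,"ay":0,"az":0,"z":-0.7,"x":0.3,"y":0.2,"hand":0},{"ax":0,"ay":0,"az":0,"z":-0.8,"x":0.3,"y":0.4,"hand":0},{"ax":0,"ay":0,"az":0,"z":-0.8,"x":0.2,"y":0.6,"hand":0},{"ax":0,"ay":0,"az":0,"z":-0.8,"x":0.2,"y":0.8,"hand":0},{"ax":0,"ay":0,"az":0,"z":-0.8,"x":0.2,"y":0.8,"hand":0}])

```text
time: 16.25
tool_pos: [0.4429, -0.1082, 0.2205]
tcp_rot: [-0.075, 0.997, 0.001, 0.002]
force: [-0.2, -0.4, -0.6]
grip_width: 0.0005
gripper_force: 0.0
```

```bash
python3 - <<'E'
from station import r
from h import *
import cv2
show(r);fit(r)
p,d=r.read_camera('scene');cv2.imwrite('pics/s4.png',p[:,:,::-1])
E
```

```text
t 16.25 pos [ 0.4429 -0.1082  0.2205] local mm [-16.9  90.1 140.5] z 0.2205
tool axes in gearbox frame [[-1.0, -0.007, 0.004], [-0.007, 1.0, 0.001], [-0.004, 0.001, -1.0]] F [-0.2 -0.4 -0.6] grip 0.0005467612012867492 q [-0.24  0.11  0.38  2.08 -0.05  0.96  1.88]
n 478 across,fore [0.31 0.36] rms 1.26 ext [ 18.6 -52.   25.5] [ 54.7 -16.   59.1]
```

View pics/s4.png

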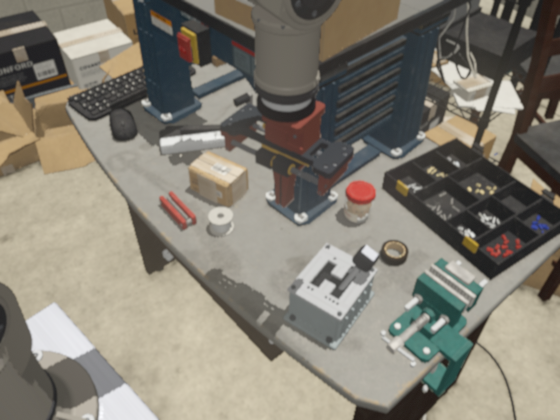

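The picture shows the knob at (367,258), home in the far right slot. The spool (220,221), tape (394,252) and key set (177,209) have not moved, and the arm is clear.

```bash
python3 -c "
from station import r
print(r.job_done())"
```

```text
the job is handed in; nothing more can be done
None
```

The lever is fully home in third (far right slot), moved there only by pushing with closed fingers. The spool, tape roll and key set are where they were, and I handed the job in at about 16 s with the arm clear.

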